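Free a cast keycard block from its mould

ROBOT

A 6-joint arm with a two-finger parallel gripper is mounted at the origin on the work surface. World frame = base frame: x ahead of the robot, y to its left, z up, the work surface at z = 0. Lengths are in m, angles in rad, forces in N, time in s.
With the tool pointing down it reaches from about 0.325 to 0.775 m from the base axis. Payload 5.5 kg.
Tool frame: the origin (TCP) lies midway between the tips of the shut fingers; the grasp point (between the pads) lies 19 mm behind it (ctrl.grip_point_offset is the distance from the TCP to the grasp point, in m); z points along the fingers, y is the line along which they close (so a half turn about z gives the same grasp; the last joint's range is limited). The gripper opens to 85 mm and grips with 20 to 120 N. Pads are 22 mm wide; open, the fingers measure 114 mm over their backs; the gripper's body (76 mm by 85 mm) begins 54 mm behind the grasp point. The pads swing forward as they close: fully open they stand 13 mm farther back than shut.
Start: joints at [1.256, 0.091, 1.231, -0, 1.82, -0.057], TCP at [0.153, 0.58, 0.231] pointing down, gripper open.
Joint ranges: [-2.87, 2.87], [-0.86, 2.18], [0.17, 2.46], [-1.51, 4.65], [0.06, 2.69], [-2.65, 2.65]. Speed limits (rad/s): [2.57, 2.57, 3.01, 3.14, 3.14, 3.14].

INTERFACE

Orientations are given as a rotation vector (axis times angle).
In Python, from bench import ctrl gives the robot as it stands.
- The arm moves only by the tool apply_moves, never from a script. Its arguments are lists of equal length, an entry for each row: "delta_pos": the shift along the tool's x, y, z in cm, a list of three; "turn": the turn, a rotation vector about the tool's x, y, z in rad, a list of three. A call has 1 to 10 rows; each row is the pose to reach, as a shift and turn from the pose commanded when the call began, along the tool's axes at that moment; what a row does not reach only later rows make up. A row lasts 1/12 s, in which the tool goes at most 41.7 mm and 7.16 degrees, less where a joint would pass 70% of its speed; a pose out of reach is approached as far as the arm can. A call with a gripper value outside its range is refused whole. "hand" is the finger opening in cm, from 0 to 8.54, set as the call begins (left out, the last holds). The fingers move at their own pace and stop on an object; "newtons" is the grip in N (left out, the last holds). Time passes only in rows, so rows that repeat a pose let the fingers close. It gives the time, the measured TCP pose, the force, the opening and the grip force at its end, in the units of the state.
- ctrl.get_state(): the state, without advancing time (a new reading comes with each control period).
- ctrl.grab_frame(name): name is "side" or "top"; returns a dict with "image" (420x560x3 uint8, blue, green, red), "range_z" (420x560 float32, m along the optical axis (not along the pixel's ray), 0 where there is no reading), "K" (3x3 intrinsics, pixels), "R" (3x3) and "t" (3): a world point X has camera coordinates R X + t. Camera axes: x right, y down, z forward; pixel columns grow to the right and rows downward; lengths in m; the calibration is good to about 2 mm. A picture is of the moment at which its call begins.
- ctrl.job_done(): hands the job in; it is judged then, once.
The state is a dict: "t": time; "joint_positions": joint angles; "qd": joint speeds; "tau": joint torques, N m; "tool_pos": TCP position; "tool_rot": TCP orientation; "wrist_force": force on the tool from outside, world axes, zero at the start; "wrist_torque": the same for the moment, N m; "grip_width": opening from 0.0 (shut) to 1.0 (fully open); "grasp_force": force on a finger pad.
Only numpy, scipy, OpenCV 4.12 (cv2) and the standard library are available. Lean on these libraries where they do the work, as an engineer would, in place of code of your own. Each camera call takes 0.05 s, during which the arm holds its last target. There are 200 camera calls.

TASK

The cast-stone keycard block has set in its open metal mould and lies too deep to be gripped. The mould is hollow under one end of the block, hidden from view: feel which end gives way when pressed, push that end down so that the block tips and its other end stays standing out of the mould, then lift the block out by that end. Set it down gently (do not drop it) in the wooden tray, lying flat, slot upwards and lengthways with the tray, let go, and leave the bell and the stapler where they are.

Things in the scene. Friction and masses are not known exactly. Their poses are not given: they have to be found in the camera images.
- block: Grey cast-stone keycard holder, a block 150 (x) x 44 (y) x 44 (z) mm, about 0.35 kg, with a slot 6 mm wide and 12 mm deep along the whole length of its top. Origin: centre of its underside; x along its length, z up through the slotted top. It starts level in the mould, its top 1 mm below the mould's rim.
- mould: Aluminium open-topped casting mould fixed to the counter, outside 198 (x) x 68 (y) x 81 (z) mm, walls 10 mm thick; cavity 178 x 48 mm, its floor 6 mm above the counter, so the block has 14 mm free at each end and 2 mm at each side. Origin: centre of its underside; x along its length, z up.
- mould_bed (a point): Middle of the mould, 36 mm above the counter, where a hidden bed carries the block at one end only, +x or -x. The bed ends 4 mm past this point; the other end is hollow. Pressed near that end (down and outward: its top also slides 15 mm outward) it tips some 25 degrees over the bed's edge to the cavity floor and stays so when let go, its other end 33 mm above the rim.
- tray: Dark wooden shallow tray fixed to the counter, outside 205 (x) x 95 (y) mm, inside 195 x 85 mm, floor 4 mm thick, lips 10 mm high above the counter. Origin: centre of its underside; x along its length, z up.
- bell: Chrome tap bell, 84 mm across, 61 mm high, loose. Origin: centre of its underside. Leave alone.
- stapler: Matte black stapler, 140 (x) x 38 (y) x 49 (z) mm, loose, to the left of the tray. Origin: centre of its underside. Leave alone.
Not all that is in view belongs to the job. Leave any purple or turquoise look-alike of the block alone.

How it is judged:
By the outcome, as a careful person would: the job done as asked, in the order asked, and still so for the second after the job is handed in, with the robot touching nothing.
It also fails if it takes over 54 s, if anything falls off the work surface, if the arm or the gripper's body presses on something with over 40 N, if the wrist force passes 120 N, or if a joint passes its speed limit or range.

## Working session

There is one attempt and no reset: what is moved stays moved. The work goes in short steps, Python scripts to look and compute and a tool call to move; the robot and the scene stay as the last step left them, time stands still between calls to the robot, and variables do not carry over. Pictures are saved under pics/ and viewed, at most 10 in all, crops included, and the job is handed in when it is done.

Besides the shell and the picture viewer there is one more tool, called after "Emit:" by a JSON object that holds its "api" and its "payload", one argument or row to a line. apply_moves: Moves the arm, as the interface text tells. Its arguments: {"type":"object","properties":{"delta_pos":{"type":"array"},"turn":{"type":"array"},"hand":{"type":"number"},"newtons":{"type":"number"}},"required":["delta_pos","turn"]}

```bash
mkdir -p pics; ls
python3 - <<'E'
from bench import ctrl
import cv2,numpy as np
s=ctrl.get_state();print({k:np.round(v,3) for k,v in s.items()},ctrl.grip_point_offset)
for n in("top","side"):
    f=ctrl.grab_frame(n);cv2.imwrite(f"pics/{n}0.png",f["image"]);np.savez(f"{n}0.npz",**f)
    print(n,-f["R"].T@f["t"],f["K"][0,0],(f["range_z"]>0).mean())
E
```

```text
pics
{'t': np.float64(0.0), 'joint_positions': array([ 1.256,  0.092,  1.232,  0.   ,  1.82 , -0.057]), 'qd': array([-0.001, -0.   ,  0.001, -0.001, -0.002, -0.001]), 'tau': array([-1.0000e-03, -4.5872e+01, -4.1803e+01, -0.0000e+00,  1.1000e-02,
        0.0000e+00]), 'tool_pos': array([0.153, 0.58 , 0.23 ]), 'tool_rot': array([-4.040e-01, -3.115e+00,  3.000e-03]), 'wrist_force': array([-0.094,  0.145,  0.158]), 'wrist_torque': array([ 0.016, -0.001,  0.052]), 'grasp_force': np.float64(0.0), 'grip_width': np.float64(1.002)} 0.0187
top [ 0.3672299  -0.00739011  1.42173415] 522.6469530566824 0.9958205782312926
side [ 0.40904543 -0.70455222  0.79498264] 413.62406388391753 0.9961267006802721
```

View pics/top0.png

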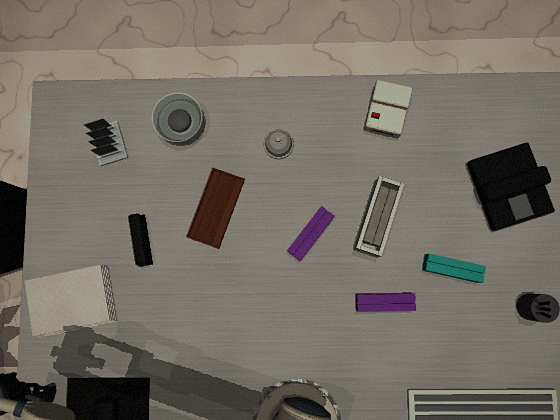

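View pics/side0.png

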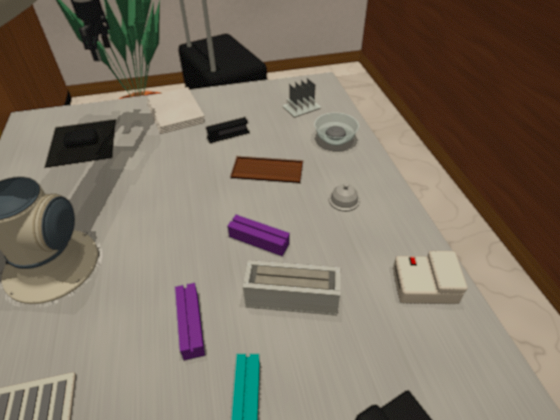

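The top view shows the mould at (380,216) with the grey block inside. The tray is at (216,208), the bell at (278,143) and the stapler at (140,240). There are purple look-alikes at (311,233) and (386,302) and a turquoise one at (454,267). The only grey slotted block is the one in the mould, so that is the one meant. I'll measure and confirm it in a crop.

```bash
cat > h.py <<'E'
import numpy as np,cv2
def cast(f,uv,z):
    uv=np.atleast_2d(uv).astype(float)
    d=np.c_[uv,np.ones(len(uv))]@np.linalg.inv(f["K"]).T@f["R"]
    c=-f["R"].T@f["t"]; return c+d*((z-c[2])/d[:,2])[:,None]
def cloud(f):
    v,u=np.mgrid[:420,:560]; p=np.stack([u,v,np.ones_like(u)],-1)@np.linalg.inv(f["K"]).T*f["range_z"][...,None]
    return (p-f["t"])@f["R"]
def rect(f,m,z):
    c=max(cv2.findContours(m.astype(np.uint8),cv2.RETR_EXTERNAL,cv2.CHAIN_APPROX_NONE)[0],key=cv2.contourArea)[:,0]
    r=cv2.minAreaRect((cast(f,c,z)[:,:2]*1000).astype(np.float32)); b=cv2.boxPoints(r)
    e=[b[1]-b[0],b[2]-b[1]]; l=max(e,key=np.linalg.norm)
    return np.round(r[0],1),np.round(r[1],1),np.degrees(np.arctan2(l[1],l[0]))%180
E
python3 - <<'E'
from h import *
f=np.load("top0.npz");f={k:f[k] for k in f}
P=cloud(f);im=f["image"].astype(int);v,u=np.mgrid[:420,:560]
def box(a,b,c,d):return (u>=a)&(u<b)&(v>=c)&(v<d)
mo=box(345,415,165,265)&(P[...,2]>.04)
print("mould z",np.percentile(P[...,2][mo],[5,50,95]),rect(f,mo,.081))
tr=box(175,255,155,260)&(im[...,2]-im[...,0]>25)
print("tray",rect(f,tr,.010))
for n,b in dict(bell=(255,300,120,165),stap=(120,160,205,275),purp=(280,340,200,265)).items():
    m=box(*b)&(P[...,2]>.012);print(n,P[m].mean(0),P[m].min(0),P[m].max(0))
bl=box(345,415,165,265)
g=cv2.resize(f["image"][165:270,340:420],None,fx=5,fy=5,interpolation=2)
t=cv2.resize(f["image"][155:260,175:255],None,fx=5,fy=5,interpolation=2)
cv2.imwrite("pics/c.png",np.hstack([g,t]))
for z in (.02,.06,.075): print(z,cast(f,[[380,216],[216,208]],z))
g=np.load("side0.npz");g={k:g[k] for k in g};Q=cloud(g);v,u=np.mgrid[:420,:560]
m=box(240,345,260,315)&(Q[...,2]>.06);print("side mould",rect(g,m&(Q[...,2]>.072),.081),np.percentile(Q[m][:,2],95))
E
```

```text
mould z [0.05897617 0.07984949 0.08512437] (array([ 535.5, -218. ]), array([ 71.3, 201.3]), np.float32(161.03165))
tray (array([573. , 218.3]), array([ 95.9, 206. ]), np.float32(159.95064))
bell [0.7386005  0.042329   0.05577052] [ 0.3672299  -0.00739011  0.01200881] [0.78253136 0.0823956  1.42173415]
stap [0.48034568 0.40987689 0.06489447] [ 0.3672299  -0.00739011  0.01206121] [0.55200948 0.44511853 1.42173415]
purp [ 0.4934493  -0.04036131  0.06764115] [ 0.3672299  -0.1031705   0.01203046] [0.56890742 0.020983   1.42173415]
0.02 [[ 0.54231736 -0.23003066  0.02      ]
 [ 0.56871801  0.21317778  0.02      ]]
0.06 [[ 0.53732105 -0.22367737  0.06      ]
 [ 0.56296832  0.20688364  0.06      ]]
0.075 [[ 0.53544743 -0.22129489  0.075     ]
 [ 0.56081219  0.20452334  0.075     ]]
side mould (array([ 534.8, -224.2]), array([ 74.7, 196.6]), np.float32(160.74979)) 0.08206690461336283
```

View pics/c.png

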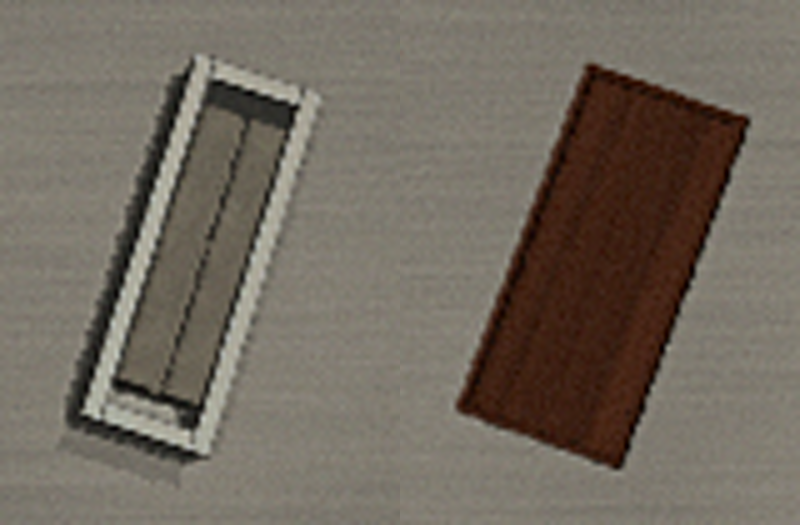

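The crop confirms the grey slotted block in the mould, centred at top-view pixel (380,216), and an empty tray. The mould is at about (535,-221) mm with heading 161°, and the tray is at about (573,218) mm with heading 160°. Next I'll plan the approach.

```bash
cat >> h.py <<'E'
from scipy.spatial.transform import Rotation as Ro
E0=np.array([np.cos(np.radians(161)),np.sin(np.radians(161))]);M=np.array([.535,-.221])
def down(h,tilt=0):  # heading of tool x in deg, tilt about tool y (rad)
    a=np.radians(h);x=np.array([np.cos(a),np.sin(a),0]);z=np.array([0,0,-1.])
    return Ro.from_matrix(np.c_[x,np.cross(z,x),z])*Ro.from_rotvec([0,tilt,0])
def delta(s,p,R):
    R0=Ro.from_rotvec(s["tool_rot"])
    return np.round(R0.inv().apply(np.array(p)-s["tool_pos"])*100,2),np.round((R0.inv()*R).as_rotvec(),4)
def mp(s,z): return np.r_[M+s*E0,z]   # s along 161deg dir (robot side +)
E
python3 - <<'E'
from h import *;from bench import ctrl
s=ctrl.get_state()
for z in(.23,.12):print(delta(s,mp(.057,z),down(161)))
E
```

```text
(array([-51.68, -67.28,   0.14]), array([-0.0018, -0.    ,  0.0738]))
(array([-51.68, -67.26,  11.14]), array([-0.0018, -0.    ,  0.0738]))
```

Emit:
{"api": "apply_moves", "payload": {
  "delta_pos": [
    [-2,-2.6,0],
    [-4.5,-5.8,0],
    [-7,-9,0],
    [-9.5,-12.3,0],
    [-12,-15.6,0],
    [-14.5,-18.8,0],
    [-17,-22,0],
    [-19.5,-25.3,0],
    [-22,-28.6,0],
    [-24.5,-31.9,0]
  ],
  "turn": [
    [0,0,0.01],
    [0,0,0.02],
    [0,0,0.03],
    [0,0,0.04],
    [0,0,0.05],
    [0,0,0.06],
    [0,0,0.07],
    [0,0,0.074],
    [0,0,0.074],
    [0,0,0.074]
  ],
  "hand": 0,
  "newtons": 60
}}

```text
t: 0.93
tool_pos: [0.3085, 0.2074, 0.231]
tool_rot: [0.518, 3.098, 0.0]
wrist_force: [0.3, 0.2, 0.9]
grip_width: -0.005
grasp_force: 0.0
```

Run:
```python
from h import *;from bench import ctrl
s=ctrl.get_state();print(s["t"],s["tool_pos"],s["grip_width"])
for z in(.23,.12):print(delta(s,mp(.057,z),down(161)))
```

```text
0.9333 [0.30853174 0.20743137 0.23098948] -0.0045179581086333956
(array([-29.64, -33.15,   0.1 ]), array([0.    , 0.0001, 0.0005]))
(array([-29.64, -33.15,  11.1 ]), array([0.    , 0.0001, 0.0005]))
```

Emit:
{"api": "apply_moves", "payload": {
  "delta_pos": [
    [-2.7,-3,0],
    [-5.4,-6,0],
    [-8.1,-9,0],
    [-10.8,-12,0],
    [-13.5,-15,0],
    [-16.2,-18,0],
    [-18.9,-21,0],
    [-21.6,-24,0],
    [-24.3,-27,0],
    [-26.5,-29.7,0]
  ],
  "turn": [
    [0,0,0],
    [0,0,0],
    [0,0,0],
    [0,0,0],
    [0,0,0],
    [0,0,0],
    [0,0,0],
    [0,0,0],
    [0,0,0],
    [0,0,0]
  ]
}}

```text
t: 1.77
tool_pos: [0.4627, -0.1605, 0.2305]
tool_rot: [-0.521, -3.097, -0.0]
wrist_force: [0.0, 0.2, -0.1]
grip_width: 0.001
grasp_force: 0.0
```

Emit:
{"api": "apply_moves", "payload": {
  "delta_pos": [
    [0,0,0]
  ],
  "turn": [
    [0,0,0]
  ]
}}

```text
t: 1.85
tool_pos: [0.4628, -0.1629, 0.229]
tool_rot: [-0.527, -3.094, 0.002]
wrist_force: [-0.0, -0.6, -0.4]
grip_width: -0.002
grasp_force: 0.0
```

Run:
```python
from h import *;from bench import ctrl
s=ctrl.get_state();print(s["t"],s["tool_pos"],s["grip_width"])
for z in(.23,.09):print(delta(s,mp(.057,z),down(161)))
```

```text
1.85 [ 0.46283606 -0.16292195  0.22901014] -0.0015153807893257295
(array([-3.03, -3.13, -0.1 ]), array([-0.0019, -0.0027, -0.0056]))
(array([-3.07, -3.1 , 13.9 ]), array([-0.0019, -0.0027, -0.0056]))
```

Emit:
{"api": "apply_moves", "payload": {
  "delta_pos": [
    [-1.5,-1.6,2],
    [-3.0,-3.1,5],
    [-3.0,-3.1,8],
    [-3.0,-3.1,11],
    [-3.0,-3.1,13.2],
    [-3.0,-3.1,14.0],
    [-3.0,-3.1,14.0],
    [-3.0,-3.1,14.0]
  ],
  "turn": [
    [0,0,-0.004],
    [0,0,-0.004],
    [0,0,-0.004],
    [0,0,-0.004],
    [0,0,-0.004],
    [0,0,-0.004],
    [0,0,-0.004],
    [0,0,-0.004]
  ]
}}

```text
t: 2.52
tool_pos: [0.4808, -0.1968, 0.092]
tool_rot: [0.512, 3.099, -0.0]
wrist_force: [-0.2, 0.4, 1.5]
grip_width: -0.001
grasp_force: 0.0
```

Run:
```python
from h import *;from bench import ctrl
s=ctrl.get_state();print(s["t"],s["tool_pos"],s["wrist_force"])
print(delta(s,mp(.057,.08),down(161)))
f=ctrl.grab_frame("side");g=ctrl.grab_frame("top")
cv2.imwrite("pics/a.png",np.hstack([cv2.resize(f["image"][200:330,220:370],None,fx=2.6,fy=2.6),cv2.resize(g["image"][165:270,330:430],(390,338))[:338]]))
```

```text
2.5167 [ 0.48078193 -0.19683673  0.09203072] [-0.17272849  0.38635437  1.46417698]
(array([-0.21, -0.52,  1.2 ]), array([-0.    ,  0.0004,  0.004 ]))
```

View pics/a.png

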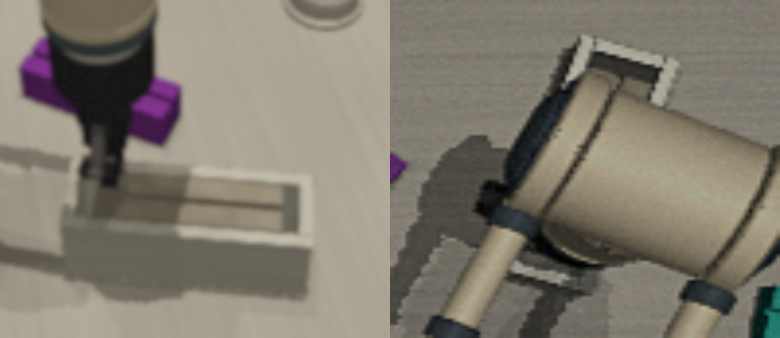

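The side crop shows the shut fingers above the block's robot-side end at about (100,190), slightly towards the mould's far wall. I'll centre them and press in 1 mm steps.

Emit:
{"api": "apply_moves", "payload": {
  "delta_pos": [
    [-0.2,-0.5,0],
    [-0.2,-0.5,0.6],
    [-0.2,-0.5,1.0],
    [-0.2,-0.5,1.2],
    [-0.2,-0.5,1.3],
    [-0.2,-0.5,1.3]
  ],
  "turn": [
    [0,0,0],
    [0,0,0],
    [0,0,0],
    [0,0,0],
    [0,0,0],
    [0,0,0]
  ]
}}

```text
t: 3.12
tool_pos: [0.4806, -0.2022, 0.0777]
tool_rot: [-0.512, -3.099, -0.0]
wrist_force: [0.8, 1.1, 0.6]
grip_width: -0.001
grasp_force: 0.1
```

Emit:
{"api": "apply_moves", "payload": {
  "delta_pos": [
    [0,0,0.1],
    [0,0,0.2],
    [0,0,0.2]
  ],
  "turn": [
    [0,0,0],
    [0,0,0],
    [0,0,0]
  ]
}}

```text
t: 3.37
tool_pos: [0.4809, -0.2023, 0.0761]
tool_rot: [-0.513, -3.099, -0.0]
wrist_force: [0.1, 0.1, 0.0]
grip_width: 0.001
grasp_force: 0.0
```

Emit:
{"api": "apply_moves", "payload": {
  "delta_pos": [
    [0.1,0,0.1],
    [0.2,0,0.2],
    [0.3,0,0.3],
    [0.3,0,0.3]
  ],
  "turn": [
    [0,0,0],
    [0,0,0],
    [0,0,0],
    [0,0,0]
  ]
}}

```text
t: 3.7
tool_pos: [0.4778, -0.2012, 0.073]
tool_rot: [-0.513, -3.099, -0.0]
wrist_force: [0.0, 0.6, -0.4]
grip_width: -0.0
grasp_force: 0.0
```

Run:
```python
from h import *;from bench import ctrl
s=ctrl.get_state()
f=ctrl.grab_frame("side");g=ctrl.grab_frame("top")
cv2.imwrite("pics/b.png",cv2.resize(f["image"][240:330,230:360],None,fx=5,fy=5,interpolation=2))
```

```text
(no output)
```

View pics/b.png

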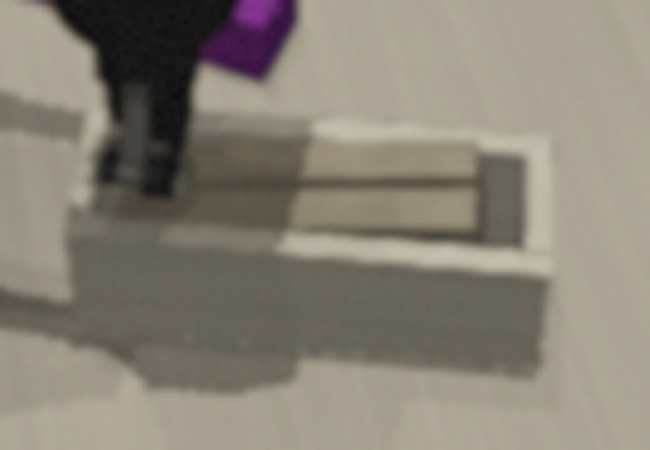

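The crop shows the fingertips inside the cavity at the left end at about (145,180). The block's other end is at about (478,190), still level with the rim. There is no force reading yet, so I'll check the geometry numerically.

Run:
```python
from h import *;from bench import ctrl
s=ctrl.get_state()
f=ctrl.grab_frame("side");g=ctrl.grab_frame("top")
def pr(f,X):
    q=f["K"]@(f["R"]@np.array(X)+f["t"]);return q[:2]/q[2]
crop=lambda p:np.round((p-[230,240])*5)
print("tcp",crop(pr(f,s["tool_pos"])))
N=np.array([-E0[1],E0[0]])
for a in(-.099,.099):
  for b in(-.034,.034): print("corner",a,b,crop(pr(f,np.r_[M+a*E0+b*N,.081])))
for a in(-.075,.075): print("blockend",a,crop(pr(f,np.r_[M+a*E0,.080])))
# observed corners->world
for p in[(548,135),(548,275),(70,235)]: 
    w=cast(f,np.array(p)/5+[230,240],.081)[0][:2]-M;print(p,"s,n mm",np.round([w@E0*1e3,w@N*1e3]))
for F,n in((f,"side"),(g,"top")):
  P=cloud(F);d=P[...,:2]-M;S=d@E0;Y=d@N
  for a in range(-70,70,14):
    m=(abs(S-a/1e3)<.006)&(abs(Y)<.016)&(P[...,2]<.12)&(P[...,2]>.02);
    if m.sum()>3:print(n,a,m.sum(),np.round(np.median(P[m][:,2])*1e3,1))
```

```text
tcp [161. 181.]
corner -0.099 -0.034 [546. 134.]
corner -0.099 0.034 [545. 272.]
corner 0.099 -0.034 [82. 98.]
corner 0.099 0.034 [ 56. 232.]
blockend -0.075 [486. 198.]
blockend 0.075 [126. 169.]
(548, 135) s,n mm [-100.  -34.]
(548, 275) s,n mm [-100.   35.]
(70, 235) s,n mm [93. 35.]
side -70 54 81.7
side -56 78 89.2
side -42 77 86.9
side -28 73 84.5
side -14 77 82.1
side 0 73 80.1
side 14 73 77.9
side 28 70 76.0
side 42 72 73.7
side 56 59 76.7
top -70 23 90.3
top -56 14 88.1
```

The depth readings show the block already sloping about 8°, with its far end up at about 90 mm. The robot-side end is therefore the hollow one, and I'll keep pushing it down and outward.

Emit:
{"api": "apply_moves", "payload": {
  "delta_pos": [
    [0.1,0,0.2],
    [0.25,0,0.4],
    [0.4,0,0.6],
    [0.5,0,0.8],
    [0.6,0,1.0],
    [0.7,0,1.2],
    [0.8,0,1.4],
    [0.9,0,1.5],
    [0.9,0,1.6],
    [0.9,0,1.6]
  ],
  "turn": [
    [0,0,0],
    [0,0,0],
    [0,0,0],
    [0,0,0],
    [0,0,0],
    [0,0,0],
    [0,0,0],
    [0,0,0],
    [0,0,0],
    [0,0,0]
  ]
}}

```text
t: 4.73
tool_pos: [0.4694, -0.1984, 0.057]
tool_rot: [-0.513, -3.099, -0.0]
wrist_force: [-0.2, -0.2, 0.3]
grip_width: 0.003
grasp_force: 0.0
```

```bash
cat >> h.py <<'E'
def prof():
  from bench import ctrl
  N=np.array([-E0[1],E0[0]])
  for n in("side","top"):
    F=ctrl.grab_frame(n);P=cloud(F);d=P[...,:2]-M;S=d@E0;Y=d@N
    print(n,[(a,round(float(np.median(P[m][:,2])*1e3),1)) for a in range(-90,80,10) for m in[(abs(S-a/1e3)<.004)&(abs(Y)<.016)&(P[...,2]<.13)&(P[...,2]>.01)] if m.sum()>3])
    m=(abs(S)<.12)&(abs(Y)<.03)&(P[...,2]>.092)&(P[...,2]<.125);
    if n=="side":
      m&=S<.02
      print("raised part: S range",np.percentile(S[m],[1,99]),"Y",np.percentile(Y[m],[2,50,98]))
    np.savez("last_"+n,**F)
E
python3 -c "
from h import *;prof()"
```

```text
side [(-90, 79.2), (-70, 69.9), (-60, 86.0), (-50, 104.3), (-40, 102.3), (-30, 97.9), (-20, 93.2), (-10, 89.4), (0, 84.5), (10, 80.0), (20, 75.9), (30, 71.2), (40, 65.9), (50, 61.8), (60, 70.1), (70, 107.5)]
raised part: S range [-0.05653252 -0.01334701] Y [-0.02133266  0.0027123   0.02238061]
top [(-90, 54.4), (-70, 69.2), (-60, 85.2), (-50, 105.5), (-40, 103.0)]
```

Emit:
{"api": "apply_moves", "payload": {
  "delta_pos": [
    [0.1,0,0.1],
    [0.1,0,0.2],
    [0.1,0,0.3],
    [0.1,0,0.3]
  ],
  "turn": [
    [0,0,0],
    [0,0,0],
    [0,0,0],
    [0,0,0]
  ]
}}

```text
t: 5.17
tool_pos: [0.469, -0.1984, 0.056]
tool_rot: [0.512, 3.098, -0.001]
wrist_force: [-2.5, 0.6, 7.4]
grip_width: -0.002
grasp_force: 4.3
```

Force is now building at the floor, so the block is fully tipped. I'll retract straight up and check that it stays.

Emit:
{"api": "apply_moves", "payload": {
  "delta_pos": [
    [0,0,-0.5],
    [0,0,-1.5],
    [0,0,-3.5],
    [0,0,-6],
    [0,0,-9],
    [0,0,-12],
    [0,0,-14],
    [0,0,-14]
  ],
  "turn": [
    [0,0,0],
    [0,0,0],
    [0,0,0],
    [0,0,0],
    [0,0,0],
    [0,0,0],
    [0,0,0],
    [0,0,0]
  ]
}}

```text
t: 5.83
tool_pos: [0.4703, -0.199, 0.2009]
tool_rot: [0.511, 3.091, -0.004]
wrist_force: [0.0, -0.3, 0.9]
grip_width: -0.0
grasp_force: 0.0
```

```bash
python3 -c "
from h import *;prof()
from bench import ctrl
s=ctrl.get_state()
f=np.load('last_side.npz');cv2.imwrite('pics/d.png',cv2.resize(f['image'][200:330,220:370],None,fx=4,fy=4,interpolation=2))
for a in(-.045,-.05):
  for z in(.2,.082): print(a,z,delta(s,mp(a,z),down(161)))"
```

```text
side [(-90, 79.7), (-70, 70.4), (-60, 85.1), (-50, 104.9), (-40, 102.5), (-30, 98.4), (-20, 93.4), (-10, 89.4), (0, 84.4), (10, 80.2), (20, 75.3), (30, 71.5), (40, 66.6), (50, 61.8), (60, 57.0), (70, 52.6)]
raised part: S range [-0.05658033 -0.01475391] Y [-0.02150982  0.00339411  0.02233597]
top [(-90, 67.2), (70, 54.5)]
-0.045 0.2 (array([-11.48,  -0.04,  -0.41]), array([-0.0003,  0.0024,  0.0038]))
-0.045 0.082 (array([-11.45,  -0.03,  11.39]), array([-0.0003,  0.0024,  0.0038]))
-0.05 0.2 (array([-11.98,  -0.04,  -0.41]), array([-0.0003,  0.0024,  0.0038]))
-0.05 0.082 (array([-11.95,  -0.04,  11.39]), array([-0.0003,  0.0024,  0.0038]))
```

View pics/d.png

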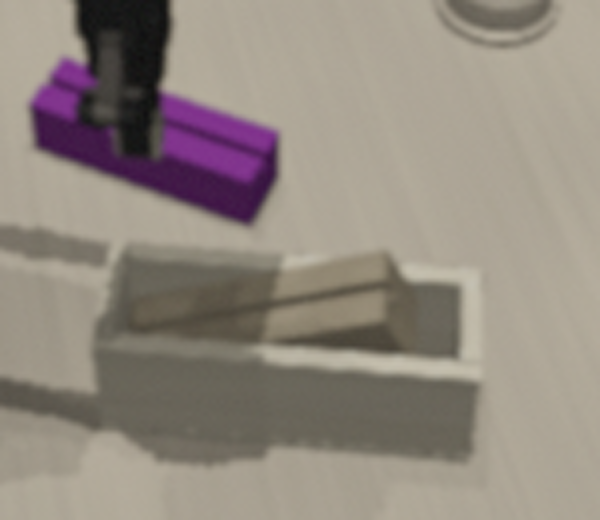

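The crop shows the block tipped and holding: its left end is down at (150,310) and its right end stands clear of the rim at (390,270). Next I'll open the fingers and move over the raised end.

Emit:
{"api": "apply_moves", "payload": {
  "delta_pos": [
    [-3,0,0],
    [-6,0,0],
    [-9,0,0],
    [-11.4,0,1],
    [-11.4,0,4],
    [-11.4,0,7],
    [-11.4,0,9],
    [-11.4,0,9.5],
    [-11.4,0,9.5]
  ],
  "turn": [
    [0,0,0],
    [0,0,0],
    [0,0,0],
    [0,0,0],
    [0,0,0],
    [0,0,0],
    [0,0,0],
    [0,0,0],
    [0,0,0]
  ],
  "hand": 6.8
}}

```text
t: 6.68
tool_pos: [0.5747, -0.2339, 0.0953]
tool_rot: [-0.511, -3.093, -0.003]
wrist_force: [0.7, 0.7, 1.0]
grip_width: 0.796
grasp_force: 0.0
```

```bash
python3 -c "
from h import *
from bench import ctrl
s=ctrl.get_state();print(s['grip_width'],s['tool_pos'])
print(delta(s,mp(-.044,.081),down(161)))"
```

```text
0.7962974365285206 [ 0.57467922 -0.23394124  0.09525232]
(array([-0.24, -0.07,  1.42]), array([ 0.0008, -0.0071,  0.0038]))
```

Emit:
{"api": "apply_moves", "payload": {
  "delta_pos": [
    [-0.2,0,0.7],
    [-0.2,0,1.2],
    [-0.2,0,1.4],
    [-0.2,0,1.4],
    [-0.2,0,1.4]
  ],
  "turn": [
    [0,0,0],
    [0,0,0],
    [0,0,0],
    [0,0,0],
    [0,0,0]
  ]
}}

```text
t: 7.1
tool_pos: [0.5787, -0.2356, 0.0861]
tool_rot: [0.512, 3.098, -0.0]
wrist_force: [-0.0, 0.2, 0.2]
grip_width: 0.797
grasp_force: 0.0
```

Emit:
{"api": "apply_moves", "payload": {
  "delta_pos": [
    [0,0,0],
    [0,0,0],
    [0,0,0],
    [0,0,0],
    [0,0,0],
    [0,0,0],
    [0,0,0],
    [0,0,0]
  ],
  "turn": [
    [0,0,0],
    [0,0,0],
    [0,0,0],
    [0,0,0],
    [0,0,0],
    [0,0,0],
    [0,0,0],
    [0,0,0]
  ],
  "hand": 3.0,
  "newtons": 90
}}

```text
t: 7.77
tool_pos: [0.5786, -0.2356, 0.0858]
tool_rot: [0.512, 3.099, -0.0]
wrist_force: [-0.1, 0.3, 3.8]
grip_width: 0.488
grasp_force: 91.9
```

The grip holds, but the tool is 5 mm higher than planned. I'll regrip lower for a better purchase.

Emit:
{"api": "apply_moves", "payload": {
  "delta_pos": [
    [0,0,0],
    [0,0,0],
    [0,0,0],
    [0,0,0.2],
    [0,0,0.4],
    [0,0,0.4],
    [0,0,0.4]
  ],
  "turn": [
    [0,0,0],
    [0,0,0],
    [0,0,0],
    [0,0,0],
    [0,0,0],
    [0,0,0],
    [0,0,0]
  ],
  "hand": 6.0
}}

```text
t: 8.35
tool_pos: [0.5782, -0.2354, 0.0808]
tool_rot: [-0.512, -3.099, -0.0]
wrist_force: [0.9, -0.1, -0.2]
grip_width: 0.7
grasp_force: 0.0
```

Emit:
{"api": "apply_moves", "payload": {
  "delta_pos": [
    [0,0,0],
    [0,0,0],
    [0,0,0],
    [0,0,0],
    [0,0,0],
    [0,0,0],
    [0,0,0]
  ],
  "turn": [
    [0,0,0],
    [0,0,0],
    [0,0,0],
    [0,0,0],
    [0,0,0],
    [0,0,0],
    [0,0,0]
  ],
  "hand": 3.0,
  "newtons": 90
}}

```text
t: 8.93
tool_pos: [0.5783, -0.2354, 0.0814]
tool_rot: [-0.513, -3.099, -0.0]
wrist_force: [-2.2, 1.4, 1.5]
grip_width: 0.497
grasp_force: 92.1
```

Gripped. Now I'll lift straight up, slowly at first.

Emit:
{"api": "apply_moves", "payload": {
  "delta_pos": [
    [0,0,-0.3],
    [0,0,-0.8],
    [0,0,-1.5],
    [0,0,-2.5],
    [0,0,-3.5],
    [0,0,-4.5],
    [0,0,-5.5],
    [0,0,-6.5],
    [0,0,-7.5],
    [0,0,-8.5]
  ],
  "turn": [
    [0,0,0],
    [0,0,0],
    [0,0,0],
    [0,0,0],
    [0,0,0],
    [0,0,0],
    [0,0,0],
    [0,0,0],
    [0,0,0],
    [0,0,0]
  ]
}}

```text
t: 9.77
tool_pos: [0.5785, -0.2355, 0.1676]
tool_rot: [0.513, 3.099, -0.0]
wrist_force: [-0.5, -0.0, -3.4]
grip_width: 0.497
grasp_force: 91.9
```

Emit:
{"api": "apply_moves", "payload": {
  "delta_pos": [
    [0,0,-1.5],
    [0,0,-3],
    [0,0,-5],
    [0,0,-6.5],
    [0,0,-7.5],
    [0,0,-8],
    [0,0,-8],
    [0,0,-8]
  ],
  "turn": [
    [0,0,0],
    [0,0,0],
    [0,0,0],
    [0,0,0],
    [0,0,0],
    [0,0,0],
    [0,0,0],
    [0,0,0]
  ]
}}

```text
t: 10.43
tool_pos: [0.5784, -0.2354, 0.2457]
tool_rot: [-0.512, -3.099, -0.0]
wrist_force: [-0.3, -0.5, -4.5]
grip_width: 0.491
grasp_force: 91.9
```

```bash
python3 -c "
from h import *
from bench import ctrl
s=ctrl.get_state();print(s['t'],s['grasp_force'],s['tool_pos'],s['wrist_force'])
f=ctrl.grab_frame('side');g=ctrl.grab_frame('top');np.savez('last_side',**f)
cv2.imwrite('pics/e.png',np.hstack([cv2.resize(f['image'][130:330,200:400],None,fx=2,fy=2),cv2.resize(g['image'][150:350,280:480],None,fx=2,fy=2)]))
p=np.array([.573,.218,s['tool_pos'][2]]);print(delta(s,p,down(160)),delta(s,p,down(-20)))"
```

```text
10.4333 91.85064822435379 [ 0.57836855 -0.23542802  0.24565442] [-0.32880802 -0.47502863 -4.46473431]
(array([1.511e+01, 4.276e+01, 2.000e-02]), array([ 0.0001, -0.0008,  0.0213])) (array([1.511e+01, 4.276e+01, 2.000e-02]), array([ 1.2000e-03,  1.0000e-04, -3.1203e+00]))
```

View pics/e.png

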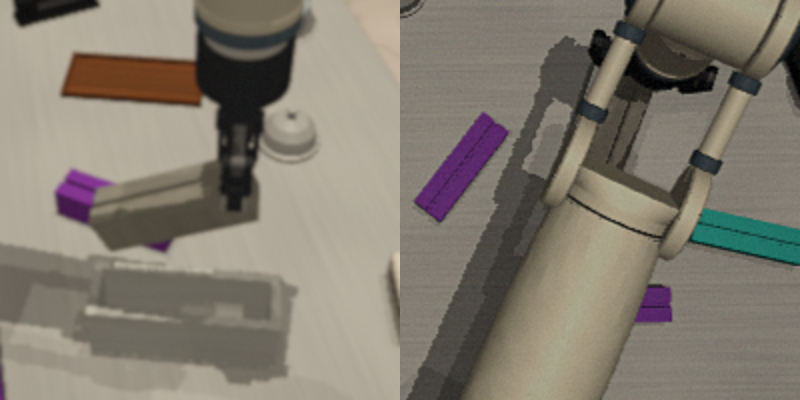

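The crop shows the block held at its high end by the fingers at (235,180), clear of the mould and tilted about 24°. I'll carry it to the tray and level it by turning about +tool y.

```bash
cat >> h.py <<'E'
T=np.array([.573,.218]);ET=np.array([np.cos(np.radians(160)),np.sin(np.radians(160))])
def tp(s,z,n=0): return np.r_[T+s*ET+n*np.array([-ET[1],ET[0]]),z]
E
python3 -c "
from h import *
from bench import ctrl
s=ctrl.get_state();print(delta(s,tp(-.0615,.17),down(160,.42)))
q=Ro.from_rotvec([0,.42,0]);print((Ro.from_rotvec([0,0,.02])*q).as_rotvec())"
```

```text
(array([ 8.91, 42.62,  7.5 ]), array([-0.0042,  0.4175,  0.021 ]))
[-0.0042      0.41998592  0.01970513]
```

Emit:
{"api": "apply_moves", "payload": {
  "delta_pos": [
    [0.4,2,0],
    [1.2,5.5,0],
    [2,9.4,0],
    [2.8,13.3,0],
    [3.6,17.2,0],
    [4.4,21.1,0],
    [5.2,25,0],
    [6,28.9,0],
    [6.8,32.8,0],
    [7.6,36.5,0]
  ],
  "turn": [
    [0,0.03,0.002],
    [0,0.08,0.004],
    [-0.001,0.13,0.006],
    [-0.002,0.18,0.008],
    [-0.002,0.23,0.01],
    [-0.003,0.28,0.012],
    [-0.003,0.33,0.015],
    [-0.004,0.37,0.018],
    [-0.004,0.4,0.02],
    [-0.004,0.418,0.02]
  ]
}}

```text
t: 11.37
tool_pos: [0.6242, 0.1365, 0.244]
tool_rot: [-0.473, -2.683, -0.099]
wrist_force: [0.6, -0.9, -4.6]
grip_width: 0.5
grasp_force: 92.3
```

Emit:
{"api": "apply_moves", "payload": {
  "delta_pos": [
    [0,0,0],
    [0,0,0]
  ],
  "turn": [
    [0,0,0],
    [0,0,0]
  ]
}}

```text
t: 11.53
tool_pos: [0.624, 0.137, 0.2437]
tool_rot: [-0.468, -2.685, -0.097]
wrist_force: [0.3, -0.5, -4.0]
grip_width: 0.497
grasp_force: 92.8
```

```bash
python3 -c "
from h import *
from bench import ctrl
s=ctrl.get_state();print(s['t'],s['tool_pos'],s['grasp_force']);print(delta(s,tp(-.0615,.14),down(160,.42)),delta(s,tp(-.0615,.245),down(160,.42)))"
```

```text
11.5333 [0.62402996 0.13697211 0.24369737] 92.80153155326843
(array([-2.96,  5.89, 10.02]), array([-0.0034, -0.0005,  0.0035])) (array([1.33, 5.88, 0.44]), array([-0.0034, -0.0005,  0.0035]))
```

Emit:
{"api": "apply_moves", "payload": {
  "delta_pos": [
    [0.6,2.8,0.4],
    [1.3,5.9,0.4],
    [0.5,5.9,2.4],
    [-0.5,5.9,4.6],
    [-1.7,5.9,7.2],
    [-2.6,5.9,9.2],
    [-3,5.9,10],
    [-3,5.9,10],
    [-3,5.9,10]
  ],
  "turn": [
    [0,0,0],
    [0,0,0],
    [0,0,0],
    [0,0,0],
    [0,0,0],
    [0,0,0],
    [0,0,0],
    [0,0,0],
    [0,0,0]
  ]
}}

```text
t: 12.28
tool_pos: [0.6317, 0.1937, 0.1431]
tool_rot: [-0.474, -2.686, -0.1]
wrist_force: [-0.6, -0.0, -2.7]
grip_width: 0.493
grasp_force: 93.1
```

```bash
cat > m.py <<'E'
from h import *
from bench import ctrl
s=ctrl.get_state();print(s['t'],s['tool_pos'],s['grasp_force'])
N=np.array([-ET[1],ET[0]])
for n in("side","top"):
  F=ctrl.grab_frame(n);P=cloud(F);d=P[...,:2]-T;S=d@ET;Y=d@N;im=F["image"].astype(int)
  g=(np.ptp(im,axis=2)<40)&(P[...,2]>s['tool_pos'][2]-.035)&(P[...,2]<s['tool_pos'][2]+.04)&(S>-.045)&(S<.1)&(abs(Y)<.06)
  np.savez("last_"+n,**F)
  for a in range(-40,90,12):
    m=g&(abs(S-a/1e3)<.006)
    if m.sum()>5:
      z=np.percentile(P[m][:,2],90);m2=m&(P[...,2]>z-.008)
      print(n,a,m2.sum(),"z",round(z*1e3,1),"Y",np.round(np.percentile(Y[m2],[4,96])*1e3,1))
  if g.sum():print("S max",np.percentile(S[g],99.5))
E
python3 m.py
python3 -c "
from h import *
f=np.load('last_side.npz');g=np.load('last_top.npz')
cv2.imwrite('pics/f.png',np.hstack([cv2.resize(f['image'][60:240,190:390],(445,400)),cv2.resize(g['image'][140:280,150:274],(354,400))]))"
```

```text
12.2833 [0.63170469 0.19367206 0.143101  ] 93.14040720462799
side -40 49 z 164.5 Y [-18.6  26.4]
side -28 52 z 165.1 Y [-17.1  26. ]
side -16 52 z 164.3 Y [-15.8  25.2]
side -4 51 z 164.5 Y [-13.8  25.6]
side 8 53 z 164.1 Y [-18.9  25.7]
side 20 53 z 164.5 Y [-20.3  25.7]
side 32 52 z 163.9 Y [-16.6  25.4]
side 44 50 z 163.6 Y [-15.9  25.2]
side 56 51 z 163.6 Y [-16.1  25.5]
side 68 50 z 163.4 Y [-19.6  25.8]
S max 0.07212445874014421
top -16 31 z 167.4 Y [-19.7  -1.7]
top -4 43 z 167.9 Y [-19.8   1.2]
top 8 48 z 168.0 Y [-19.7   8.6]
top 20 61 z 167.9 Y [-18.9  16. ]
top 32 72 z 167.7 Y [-18.3  19.3]
top 44 84 z 167.1 Y [-17.8  23.1]
top 56 78 z 167.6 Y [-18.   22.1]
top 68 68 z 167.3 Y [-17.8  22.3]
S max 0.0718882344784438
```

View pics/f.png

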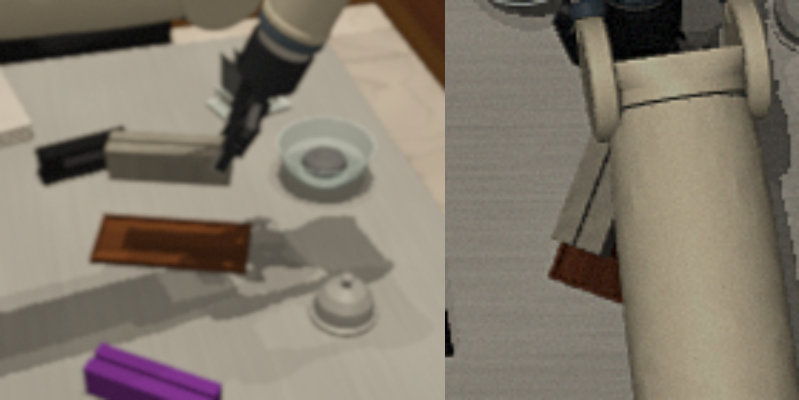

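The crop shows the block held level over the tray, with the slot up and lengthways with it. The block is about 3 mm off centre, so I'll correct that while lowering.

Emit:
{"api": "apply_moves", "payload": {
  "delta_pos": [
    [-0.4,0.1,1.2],
    [-1.2,0.3,3.2],
    [-2.1,0.3,5.2],
    [-2.9,0.3,7.0],
    [-3.5,0.3,8.4],
    [-3.9,0.3,9.3],
    [-4.06,0.3,9.68],
    [-4.06,0.3,9.68],
    [-4.06,0.3,9.68]
  ],
  "turn": [
    [0,0,0],
    [0,0,0],
    [0,0,0],
    [0,0,0],
    [0,0,0],
    [0,0,0],
    [0,0,0],
    [0,0,0],
    [0,0,0]
  ]
}}

```text
t: 13.13
tool_pos: [0.6311, 0.1982, 0.0388]
tool_rot: [-0.472, -2.688, -0.101]
wrist_force: [0.3, 0.3, -3.1]
grip_width: 0.492
grasp_force: 93.3
```

```bash
python3 m.py
```

```text
13.1333 [0.63111302 0.19815938 0.03883307] 93.2914075255394
side -40 48 z 60.7 Y [-22.2  22.2]
side -28 46 z 60.3 Y [-19.7  21.5]
side -16 49 z 60.4 Y [-19.4  22.6]
side -4 49 z 60.6 Y [-20.4  21.7]
side 8 48 z 59.9 Y [-21.6  20.9]
side 20 46 z 59.7 Y [-21.3  20.9]
side 32 48 z 60.2 Y [-18.9  22.1]
side 44 47 z 59.9 Y [-18.6  21.5]
side 56 46 z 60.0 Y [-21.9  21.8]
side 68 49 z 59.0 Y [-21.5  22. ]
S max 0.08396393791572138
top -28 6 z 13.2 Y [-52.6 -42.6]
top -16 19 z 63.2 Y [-22.7  -6.7]
top -4 32 z 63.3 Y [-23.3  -5.3]
top 8 36 z 62.0 Y [-23.1  -1.1]
top 20 43 z 61.5 Y [-22.3   5.1]
top 32 53 z 62.9 Y [-22.8  11.9]
top 44 63 z 61.9 Y [-22.9  16.8]
top 56 63 z 62.9 Y [-21.5  18.4]
top 68 70 z 61.4 Y [-22.1  19.8]
top 80 4 z 45.6 Y [-14.3  13. ]
S max 0.09878088980515509
```

Emit:
{"api": "apply_moves", "payload": {
  "delta_pos": [
    [-0.12,0,0.27],
    [-0.24,0,0.54],
    [-0.33,0,0.73],
    [-0.37,0,0.82],
    [-0.41,0,0.91],
    [-0.41,0,0.91]
  ],
  "turn": [
    [0,0,0],
    [0,0,0],
    [0,0,0],
    [0,0,0],
    [0,0,0],
    [0,0,0]
  ]
}}

```text
t: 13.73
tool_pos: [0.6305, 0.198, 0.0276]
tool_rot: [-0.472, -2.686, -0.1]
wrist_force: [-0.2, 0.7, -3.7]
grip_width: 0.496
grasp_force: 93.4
```

Emit:
{"api": "apply_moves", "payload": {
  "delta_pos": [
    [-0.04,0,0.09],
    [-0.08,0,0.18],
    [-0.08,0,0.18]
  ],
  "turn": [
    [0,0,0],
    [0,0,0],
    [0,0,0]
  ]
}}

```text
t: 13.98
tool_pos: [0.6309, 0.1979, 0.0266]
tool_rot: [-0.472, -2.687, -0.1]
wrist_force: [-0.8, -1.1, -0.1]
grip_width: 0.497
grasp_force: 93.8
```

Emit:
{"api": "apply_moves", "payload": {
  "delta_pos": [
    [-0.04,0,0.09],
    [-0.04,0,0.09],
    [-0.04,0,0.09]
  ],
  "turn": [
    [0,0,0],
    [0,0,0],
    [0,0,0]
  ]
}}

```text
t: 14.23
tool_pos: [0.6309, 0.198, 0.0265]
tool_rot: [-0.472, -2.688, -0.101]
wrist_force: [-1.5, -2.0, 4.6]
grip_width: 0.493
grasp_force: 94.2
```

Emit:
{"api": "apply_moves", "payload": {
  "delta_pos": [
    [0,0,0],
    [0,0,0],
    [0,0,0]
  ],
  "turn": [
    [0,0,0],
    [0,0,0],
    [0,0,0]
  ],
  "newtons": 20
}}

```text
t: 14.48
tool_pos: [0.6309, 0.1979, 0.0265]
tool_rot: [-0.472, -2.688, -0.101]
wrist_force: [-0.7, -1.9, 5.8]
grip_width: 0.498
grasp_force: 94.2
```

Emit:
{"api": "apply_moves", "payload": {
  "delta_pos": [
    [0,0,0],
    [0,0,0],
    [0,0,0],
    [0,0,0],
    [0,0,0],
    [0,0,0]
  ],
  "turn": [
    [0,0,0],
    [0,0,0],
    [0,0,0],
    [0,0,0],
    [0,0,0],
    [0,0,0]
  ],
  "hand": 6.2
}}

```text
t: 14.98
tool_pos: [0.6307, 0.1981, 0.0246]
tool_rot: [-0.472, -2.687, -0.1]
wrist_force: [0.8, 0.0, -0.0]
grip_width: 0.729
grasp_force: 0.0
```

Emit:
{"api": "apply_moves", "payload": {
  "delta_pos": [
    [0,0,-0.5],
    [0,0,-1.5],
    [0,0,-3],
    [0,0,-5],
    [0,0,-7],
    [0,0,-9],
    [0,0,-10],
    [0,0,-10]
  ],
  "turn": [
    [0,0,0],
    [0,0,0],
    [0,0,0],
    [0,0,0],
    [0,0,0],
    [0,0,0],
    [0,0,0],
    [0,0,0]
  ]
}}

```text
t: 15.65
tool_pos: [0.6709, 0.1837, 0.1205]
tool_rot: [-0.474, -2.693, -0.103]
wrist_force: [0.3, 0.9, 0.3]
grip_width: 0.726
grasp_force: 0.0
```

```bash
python3 m.py
```

```text
15.65 [0.67086988 0.18371828 0.12050751] 0.0
```

Emit:
{"api": "apply_moves", "payload": {
  "delta_pos": [
    [1.2,0,-2.7],
    [2.4,0,-5.4],
    [3.6,0,-8.1],
    [4.1,-3,-9.1],
    [4.1,-6,-9.1],
    [4.1,-9,-9.1],
    [4.1,-12,-9.1],
    [4.1,-15,-9.1],
    [4.1,-16,-9.1],
    [4.1,-16,-9.1]
  ],
  "turn": [
    [0,0,0],
    [0,0,0],
    [0,0,0],
    [0,0,0],
    [0,0,0],
    [0,0,0],
    [0,0,0],
    [0,0,0],
    [0,0,0],
    [0,0,0]
  ]
}}

```text
t: 16.58
tool_pos: [0.613, 0.0318, 0.2155]
tool_rot: [-0.477, -2.685, -0.1]
wrist_force: [-0.5, -0.4, -0.1]
grip_width: 0.727
grasp_force: 0.0
```

```bash
sed -i "s/P\[...,2\]>s\['tool_pos'\]\[2\]-.035)&(P\[...,2\]<s\['tool_pos'\]\[2\]+.04)&(S>-.045)/P[...,2]>.03)\&(P[...,2]<.08)\&(S>-.1)/;s/range(-40/range(-70/" m.py; python3 m.py
python3 -c "
from h import *
f=np.load('last_side.npz');g=np.load('last_top.npz')
cv2.imwrite('pics/g.png',np.hstack([cv2.resize(f['image'][80:260,170:390],(400,327)),cv2.resize(g['image'][100:280,100:320],(400,327))]))"
```

```text
16.5833 [0.61295034 0.03178146 0.2155145 ] 0.0
side -70 50 z 48.3 Y [-22.3  21.9]
side -58 52 z 48.6 Y [-20.8  21.7]
side -46 46 z 48.9 Y [-19.8  20.7]
side -34 46 z 48.8 Y [-20.8  21.8]
side -22 49 z 48.6 Y [-21.4  21.4]
side -10 48 z 49.0 Y [-21.2  22. ]
side 2 43 z 49.3 Y [-21.8  21.7]
side 14 50 z 49.0 Y [-23.2  20.9]
side 26 49 z 49.2 Y [-21.   21.8]
side 38 45 z 48.6 Y [-19.6  22.2]
side 50 47 z 49.1 Y [-21.9  22.1]
side 62 47 z 49.1 Y [-21.7  20.9]
side 74 23 z 48.9 Y [-19.8  20.9]
S max 0.07299581703496003
top -70 61 z 50.8 Y [-21.2  19.2]
top -58 65 z 51.4 Y [-21.5  19.4]
top -46 64 z 51.6 Y [-21.3  19.2]
top -34 65 z 51.3 Y [-21.3  20. ]
top -22 62 z 50.9 Y [-22.6  19.3]
top -10 63 z 51.5 Y [-21.1  18.7]
top 2 64 z 51.4 Y [-22.   19.5]
top 14 64 z 50.2 Y [-21.2  19.7]
top 26 66 z 50.7 Y [-21.6  18.7]
top 38 58 z 52.0 Y [-21.8  19.4]
top 50 69 z 49.8 Y [-21.   19.2]
top 62 65 z 51.0 Y [-22.   20.1]
top 74 36 z 51.7 Y [-22.   18.4]
S max 0.0737464322381316
```

View pics/g.png

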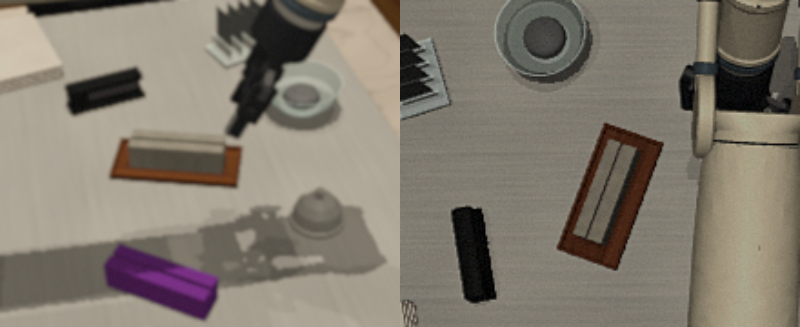

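The block lies flat, slot up, centred and lengthways in the tray at about (610,195) in the right half of the crop. The bell at (315,210) and the stapler at (105,90) are unmoved, and the gripper is clear.

```bash
python3 -c "
from bench import ctrl
print(ctrl.job_done())"
```

```text
the job is handed in; nothing more can be done
None
```

I tipped the block at its hollow, robot-side end, lifted it out by the raised end, set it flat, slot up and lengthways in the tray, let go, and handed the job in at about 17 s on the robot's clock; the bell and stapler were not touched.

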